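# Stack the empty tote on the crown-cap tote

### The job

Stack the empty yellow tote on top of the green tote that holds the crown caps, with their blue ends at opposite ends so that it stands level and square up on the ledges instead of nesting down onto the caps. Set it down rather than dropping it and let go; leave the green tote about where it stands and the white cork tote alone.

Things in the scene. Friction and masses are not known exactly. Their poses are not given: they have to be found in the camera images.
- yellow_center (a point): Centre, 31 mm above the underside, of the loose empty yellow tote (0.1 kg): 124 mm long (x) by 62 wide (y) at the rim, 62 high, open top, z up. Its top 18 mm is an upright rim band with flat sides, walls 2 mm thick, mid-height 22 mm above this centre: grip it there, across the 62 mm width, from above. Below it the walls taper to a floor of 106 by 44 mm. The +x end is blue.
- yellow_blue_end (a point): Middle of the outer face of the yellow tote's blue end band: 62 mm along the tote's +x axis from its middle, 22 mm above its centre; same axes. The band's corners are blue too, 20 mm along each long side.
- green_center (a point): Centre, 31 mm above the underside, of the green tote with crown caps in it (0.25 kg, loose): same moulding, size and axes as the yellow one, +x end blue. Each tote has four ledges inside, 12 mm under the rim, and slots below them: with blue ends at opposite ends the upper tote stands on the ledges, 50 mm higher than the lower; with blue ends together it nests, 18 mm higher.
- white_center (a point): Centre, 31 mm above the underside, of the white tote holding wine corks: same moulding, size and axes, +x end blue. A bystander, to be left alone.

How it is judged:
By the outcome, as a careful person would: the job done as asked, in the order asked, and still so for the second after the job is handed in, with the robot touching nothing.
It also fails if it takes over 35 s, if anything falls off the work surface, if the arm or the gripper's body presses on something with over 40 N, if the wrist force passes 120 N, or if a joint passes its speed limit or range.

### The arm

A 6-joint arm with a two-finger parallel gripper is mounted at the origin on the work surface. World frame = base frame: x ahead of the robot, y to its left, z up, the work surface at z = 0. Lengths are in m, angles in rad, forces in N, time in s.
With the tool pointing down it reaches from about 0.275 to 0.825 m from the base axis. Payload 4.9 kg.
Tool frame: the origin (TCP) lies midway between the tips of the shut fingers; the grasp point (between the pads) lies 19 mm behind it (grip_point_offset is the distance from the TCP to the grasp point, in m); z points along the fingers, y is the line along which they close (so a half turn about z gives the same grasp; the last joint's range is limited). The gripper opens to 85 mm and grips with 20 to 120 N. Pads are 22 mm wide; open, the fingers measure 114 mm over their backs; the gripper's body (76 mm by 85 mm) begins 54 mm behind the grasp point. The pads swing forward as they close: fully open they stand 13 mm farther back than shut.
Start: joints at [1.133, 0.326, -0.193, 1.052, 0, 1.437], TCP at [0.165, 0.525, 0.231] pointing down, gripper open.
Joint ranges: [-2.65, 2.65], [-0.97, 1.79], [-1.3, 1.35], [-1.93, 2.1], [-1.47, 1.37], [-3.14, 3.14]. Speed limits (rad/s): [2.57, 2.57, 3.14, 3.14, 3.14, 3.14].

### API

Orientations are given as a rotation vector (axis times angle).
In Python, from cell import * gives the robot as it stands. Calls block until the motion is done:
- movep(position, orientation): joint-space move of the TCP to a pose.
- move_l(position, velocity=0.15, rot=None, until_force=None): straight line of the TCP; rot=None keeps the orientation; velocity is the mean speed in m/s. With until_force (N) it stops when the force on the tool has changed by that much, and returns True; else False.
- set_joints(angles): joint-space move.
- let_go() and grab(newtons=None): open the fingers fully, or close them until they stop; newtons is the grip in N (None keeps the last).
- sleep(seconds).
- ik(position, orientation): joint angles nearest the present ones, or None.
- get_state(): the state.
- grab_frame(name): name is "side" or "top"; returns a dict with "img" (420x560x3 uint8, red, green, blue), "fx", "fy", "cx", "cy" (pixels), "cam_to_world" (4x4, takes a point from camera to world coordinates). Camera axes: x right, y down, z forward; pixel columns grow to the right and rows downward; lengths in m; the calibration is good to about 2 mm. A picture is of the moment at which its call begins. There is no depth.
A pose or a line that the arm cannot do raises MotionError and nothing moves.
- sign_off(): hands the job in; it is judged then, once.
Trained networks look in the newest picture that a camera, given by its name, has taken for a name from the list of things; names that differ only in an ending like _2 or _b are one class to them, and where a whole thing is asked for, a point or a joint stands for the part that bears it (a point fixed in the world has none). Each returns a list of dicts, best first, with "score" (0 to 1); they miss things now and then, are a little off and sometimes report something else, mostly with a low value. They report only what shows in the picture. A call takes as long as a camera call.
- spot_in(camera, name): "centre" ([column, row] in pixels, amid what is visible of it).
- silhouettes(camera, name): "mask" (420x560 bool, what is visible of it) and "centre" ([column, row] in pixels, amid what is visible of it).
- tip_of(camera, name): "centre" ([column, row] in pixels: a listed point, or the origin of a listed thing).
The state is a dict: "clock": time; "q": joint angles; "joint_velocities": joint speeds; "tau": joint torques, N m; "position": TCP position; "eef_rot": TCP orientation; "contact_force": force on the tool from outside, world axes, zero at the start; "wrist_torque": the same for the moment, N m; "finger_gap": opening from 0.0 (shut) to 1.0 (fully open); "grasp_force": force on a finger pad.
Only numpy, scipy, OpenCV 4.12 (cv2) and the standard library are available. Lean on these libraries where they do the work, as an engineer would, in place of code of your own. Each camera call takes 0.05 s, during which the arm holds its last target. There are 200 camera calls.

## Working session

There is one attempt and no reset: what is moved stays moved. The work goes in short steps, each a Python script; the robot and the scene stay as the last script left them, time stands still between calls to the robot, and variables do not carry over. Pictures are saved under pics/ and viewed, at most 10 in all, crops included, and the job is handed in when it is done.

```bash
mkdir -p pics
cat > h.py <<'E'
from cell import *
import numpy as np, cv2
def ray(f,px):
    T=np.array(f["cam_to_world"]);d=T[:3,:3]@np.array([(px[0]-f["cx"])/f["fx"],(px[1]-f["cy"])/f["fy"],1]);return T[:3,3],d
def at_z(f,px,z):
    o,d=ray(f,px);return o+d*(z-o[2])/d[2]
def proj(f,p):
    T=np.array(f["cam_to_world"]);c=T[:3,:3].T@(np.array(p)-T[:3,3]);return [f["fx"]*c[0]/c[2]+f["cx"],f["fy"]*c[1]/c[2]+f["cy"]]
def save(f,n): cv2.imwrite("pics/"+n,cv2.cvtColor(f["img"],cv2.COLOR_RGB2BGR))
E
python3 - <<'E'
from h import *
for c in("top","side"):
    f=grab_frame(c);save(f,c+"0.png");print(c,np.round(f["cam_to_world"],3).tolist(),f["fx"])
    for n,z in(("yellow_center",.031),("yellow_blue_end",.053),("green_center",.031),("white_center",.031)):
        for r in tip_of(c,n)[:3]: print(n,np.round(r["centre"],1),round(r["score"],2),np.round(at_z(f,r["centre"],z),3))
print(get_state())
E
```

```text
top [[0.012, -0.997, 0.079, 0.449], [-1.0, -0.013, -0.01, 0.026], [0.011, -0.079, -0.997, 0.736], [0.0, 0.0, 0.0, 1.0]] 384.9234359361714
yellow_center [138.4 196.1] 0.94 [0.531 0.269 0.031]
yellow_blue_end [112.1 221. ] 0.76 [0.483 0.306 0.053]
green_center [301.4 186.1] 0.88 [ 0.554 -0.03   0.031]
green_center [140.9 194.4] 0.65 [0.534 0.265 0.031]
white_center [401.6 185.3] 0.9 [ 0.558 -0.216  0.031]
side [[-0.849, -0.408, 0.337, 0.227], [-0.529, 0.664, -0.529, 0.451], [-0.007, -0.627, -0.779, 0.73], [0.0, 0.0, 0.0, 1.0]] 461.5985409734515
yellow_center [186.5 338.1] 0.96 [0.526 0.266 0.031]
yellow_blue_end [187.  365.9] 0.72 [0.487 0.306 0.053]
green_center [273.8 208. ] 0.73 [ 0.552 -0.038  0.031]
white_center [318.1 157.4] 0.57 [ 0.547 -0.21   0.031]
{'clock': 0.5, 'q': array([ 1.13276468e+00,  3.26258502e-01, -1.92648318e-01,  1.05200938e+00,
        1.06684025e-05,  1.43659714e+00]), 'joint_velocities': array([-0.00148714, -0.00088083,  0.00135692,  0.00137114,  0.00036347,
        0.00028332]), 'tau': array([-3.64210664e-04, -4.42961669e+01,  2.62538427e+01,  2.78346961e-03,
       -9.84276085e-05, -2.69796772e-06]), 'position': array([0.16452664, 0.52479681, 0.23123057]), 'eef_rot': array([-4.75418628e-01, -3.10536707e+00,  1.75903167e-04]), 'contact_force': array([-0.16682059,  0.43439564,  0.28774177]), 'wrist_torque': array([ 0.00109311, -0.02582668, -0.0071431 ]), 'grasp_force': 0.0, 'finger_gap': 0.9992768811127087}
```

View pics/top0.png

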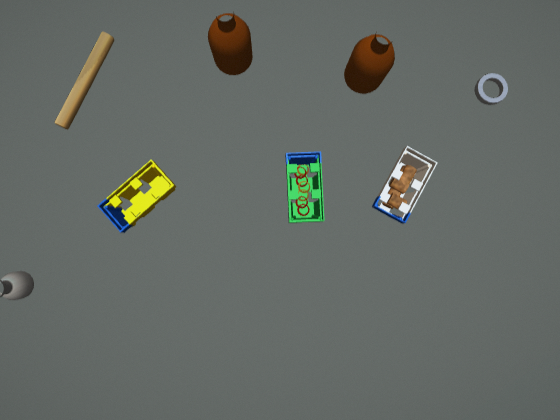

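View pics/side0.png

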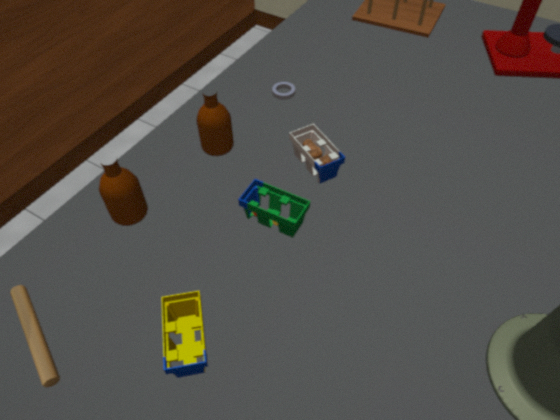

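The top view shows the yellow tote at about (138,196), with its blue end lower left at (112,221). The green tote is at (305,187) with its blue end up at (303,157), and the white tote is at (405,185). The side view agrees with this. Next I'll fit the tote model to the masks for accurate poses.

```bash
cat >> h.py <<'E'
from scipy.optimize import minimize
def box(l,w,z): return [[sx*l/2,sy*w/2,z] for sx in(1,-1) for sy in(1,-1)]
PTS=np.array(box(.124,.062,.031)+box(.124,.062,.013)+box(.106,.044,-.031))
def sil(f,x,y,a,z,s=4):
    R=np.array([[np.cos(a),-np.sin(a),0],[np.sin(a),np.cos(a),0],[0,0,1]])
    p=np.array([proj(f,q) for q in PTS@R.T+[x,y,z]])
    m=np.zeros((420*s,560*s),np.uint8)
    h=cv2.convexHull(((p+.5)*s-.5).astype(np.float32))
    cv2.fillConvexPoly(m,np.round(h*16).astype(np.int32),1,shift=4)
    return m
def hullmask(mask,s=4):
    m=cv2.resize(mask.astype(np.float32),None,fx=s,fy=s,interpolation=cv2.INTER_LINEAR)>.5
    n,l,st,_=cv2.connectedComponentsWithStats(m.astype(np.uint8)); m=l==1+np.argmax(st[1:,4])
    c,_=cv2.findContours(m.astype(np.uint8),cv2.RETR_EXTERNAL,cv2.CHAIN_APPROX_NONE)
    o=np.zeros(m.shape,np.uint8);cv2.fillConvexPoly(o,cv2.convexHull(c[0]),1);return o
def fit(name,x0,z=.031,cams=("top","side")):
    out=[]
    for cs in ([c] for c in cams):
        fr=[(grab_frame(c),hullmask(silhouettes(c,name)[0]["mask"])) for c in cs]
        def cost(v): 
            t=0
            for f,m in fr:
                k=sil(f,*v,z); t+=1-(k&m).sum()/(k|m).sum()
            return t
        s=np.array(x0)+np.array([[0,0,0],[.01,0,0],[0,.01,0],[0,0,.15]])
        r=minimize(cost,x0,method="Nelder-Mead",options=dict(initial_simplex=s,xatol=2e-4,fatol=1e-4))
        print(name,cs,np.round(r.x,4),"1-IoU",round(r.fun,3)); out.append(r.x)
    return np.array(out)
E
python3 - <<'E'
from h import *
fit("yellow_center",[.531,.267,2.45])
fit("green_center",[.553,-.035,0.05])
E
```

```text
yellow_center ['top'] [0.5305 0.2647 2.3199] 1-IoU 0.022
yellow_center ['side'] [0.5303 0.2638 2.3199] 1-IoU 0.032
green_center ['top'] [ 0.5491 -0.0336  0.0478] 1-IoU 0.025
green_center ['side'] [ 0.5498 -0.0338  0.043 ] 1-IoU 0.034
```

```bash
cat >> h.py <<'E'
from scipy.spatial.transform import Rotation as Ro
def down(a,k):  # tool y at tote yaw + k*90deg
    b=a+k*np.pi/2; y=np.array([np.cos(b),np.sin(b),0]); z=np.array([0,0,-1.])
    return Ro.from_matrix(np.c_[np.cross(y,z),y,z]).as_rotvec()
Y=np.array([.5304,.2643,2.32]); G=np.array([.5495,-.0337,.0455])
E
python3 - <<'E'
from h import *
for k in(1,-1):
    print(k,ik([*Y[:2],.028],down(Y[2],k)),ik([*G[:2],.078],down(G[2]+np.pi,k)))
E
```

```text
1 [ 0.33776993  0.60551712 -0.31898159  0.64629762  0.         -1.98223007] [-1.95341999e-01  4.76987713e-01 -3.94680728e-01  6.99127886e-01
  4.44089210e-16  2.90075065e+00]
-1 [ 0.33776993  0.60551712 -0.31898159  0.64629762  0.          1.15936259] [-0.195342    0.47698771 -0.39468073  0.69912789  0.         -0.240842  ]
```

Run:
```python
from h import *
r=down(Y[2],-1)
movep([*Y[:2],.16],r)
move_l([*Y[:2],.05],.2); 
print(move_l([*Y[:2],.028],.06,until_force=8))
grab(20); s=get_state(); print(s["clock"],s["finger_gap"],s["grasp_force"],s["position"])
move_l([*Y[:2],.19],.12)
s=get_state(); print(s["clock"],s["finger_gap"],s["grasp_force"],s["contact_force"])
for c in("top","side"):
    f=grab_frame(c);save(f,c+"1.png")
    for n in("yellow_center","yellow_blue_end"):
        for q in tip_of(c,n)[:1]: print(c,n,np.round(q["centre"],1),round(q["score"],2),at_z(f,q["centre"],.193 if n[7]=="c" else .215).round(4))
```

```text
False
4.125 0.7251324741101731 22.88619965314865 [0.53072335 0.26437225 0.02834967]
5.625 0.7212884335892795 22.66244262456894 [ 0.25802049  0.13919047 -1.4616544 ]
top yellow_center [101.8 181.9] 0.67 [0.5317 0.266  0.193 ]
top yellow_blue_end [ 62.  211.7] 0.79 [0.487  0.3078 0.215 ]
side yellow_center [165.3 285.8] 0.74 [0.5279 0.2657 0.193 ]
side yellow_blue_end [165.4 315. ] 0.76 [0.4883 0.3047 0.215 ]
```

View pics/side1.png

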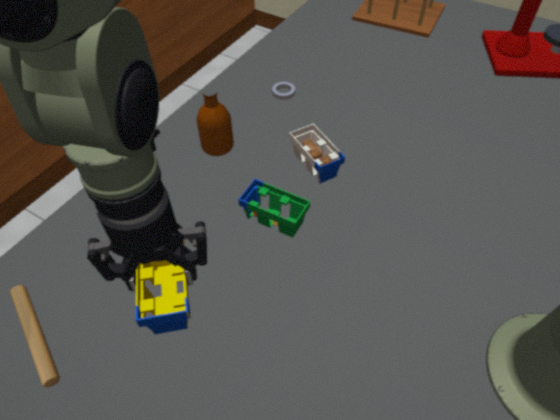

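The side view shows the yellow tote hanging level in the gripper at about (162,290), with its blue end toward the camera at (162,318). Next I'll carry it over to the green tote and lower it until it touches.

```bash
python3 - <<'E'
from h import *
r=down(G[2]+np.pi,-1)
movep([*G[:2],.19],r)
move_l([*G[:2],.10],.12); sleep(.3)
for c in("side",):
    f=grab_frame(c);save(f,c+"2.png")
    for n,z in(("yellow_center",.103),("yellow_blue_end",.125)):
        for q in tip_of(c,n)[:1]: print(c,n,round(q["score"],2),at_z(f,q["centre"],z).round(4))
print(move_l([*G[:2],.075],.025,until_force=5)); s=get_state()
print(s["clock"],s["position"],s["contact_force"],s["wrist_torque"],s["finger_gap"])
f=grab_frame("side");save(f,"side3.png")
E
python3 -c "
import cv2,numpy as np
a=[cv2.resize(cv2.imread(f'pics/side{i}.png')[120:270,180:350],None,fx=2.35,fy=2.35,interpolation=2) for i in (2,3)]
cv2.imwrite('pics/c23.png',np.hstack(a))"
```

```text
side yellow_center 0.74 [ 0.5476 -0.036   0.103 ]
side yellow_blue_end 0.57 [ 0.4854 -0.044   0.125 ]
True
9.35 [ 0.54919412 -0.03365668  0.07824746] [0.00771815 0.81068196 3.57590621] [-3.58556677e-02  8.33389175e-02  5.84371938e-05] 0.7238850069454176
```

View pics/c23.png

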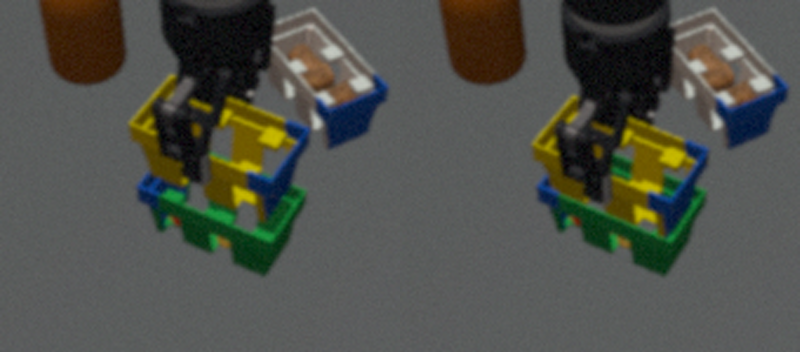

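The crop shows the yellow tote seated inside the green rim, with its blue end opposite the green's. Contact came at TCP z = 0.0782, and I expected 0.078. Now I'll release and back off.

Run:
```python
from h import *
let_go(); sleep(.2); p=get_state()["position"]
move_l([p[0],p[1],.20],.1)
movep([.30,.30,.28],down(G[2]+np.pi,-1)); sleep(.3)
s=get_state(); print(s["clock"])
fit("yellow_center",[*G[:2],G[2]+np.pi],z=.081)
for c in("top","side"):
    f=grab_frame(c);save(f,c+"4.png")
    for n,z in(("green_center",.031),("white_center",.031),("yellow_blue_end",.103)):
        for q in tip_of(c,n)[:1]: print(c,n,round(q["score"],2),at_z(f,q["centre"],z).round(4))
a=[cv2.resize(cv2.imread(f'pics/{n}4.png')[120:270,x:x+170],None,fx=2.35,fy=2.35,interpolation=2) for n,x in (("side",180),("top",225))]
cv2.imwrite('pics/c4.png',np.hstack(a))
```

```text
13.2
yellow_center ['top'] [ 0.5492 -0.033   3.1829] 1-IoU 0.03Traceback (most recent call last):
  File "<stdin>", line 6, in <module>
  File "h.py", line 28, in fit
    fr=[(grab_frame(c),hullmask(silhouettes(c,name)[0]["mask"])) for c in cs]
                                ~~~~~~~~~~~~~~~~~~~^^^
IndexError: list index out of range
```

Run:
```python
from h import *
for c in("top","side"):
    f=grab_frame(c);save(f,c+"4.png")
    for n,z in(("green_center",.031),("white_center",.031),("yellow_center",.081)):
        for q in tip_of(c,n)[:1]: print(c,n,round(q["score"],2),at_z(f,q["centre"],z).round(4))
a=[cv2.resize(cv2.imread(f'pics/{n}4.png')[120:270,x:x+170],None,fx=2.35,fy=2.35,interpolation=2) for n,x in (("side",180),("top",225))]
cv2.imwrite('pics/c4.png',np.hstack(a))
```

```text
top green_center 0.86 [ 0.5538 -0.0359  0.031 ]
top white_center 0.87 [ 0.5602 -0.2139  0.031 ]
top yellow_center 0.77 [ 0.5523 -0.0293  0.081 ]
```

View pics/c4.png

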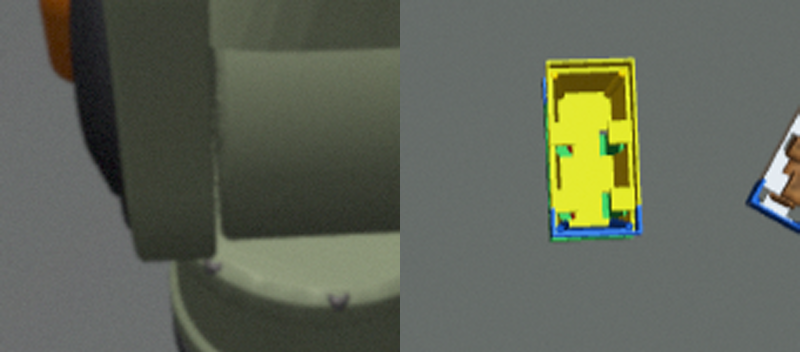

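In the top view the yellow tote sits square on the green one, with its blue end at the bottom. The arm blocks the side view, so I'll move it aside for one level check.

Run:
```python
from h import *
set_joints([1.133,.326,-.193,1.052,0,1.437]); sleep(.2)
fit("yellow_center",[*G[:2],G[2]+np.pi],z=.081)
f=grab_frame("side");save(f,"side5.png");print(get_state()["clock"])
cv2.imwrite('pics/c5.png',cv2.resize(cv2.imread('pics/side5.png')[120:270,180:380],None,fx=4,fy=4,interpolation=2))
```

```text
yellow_center ['top'] [ 0.5491 -0.0328  3.1808] 1-IoU 0.034
yellow_center ['side'] [ 0.5497 -0.0337  3.1839] 1-IoU 0.02
15.2917
```

View pics/c5.png

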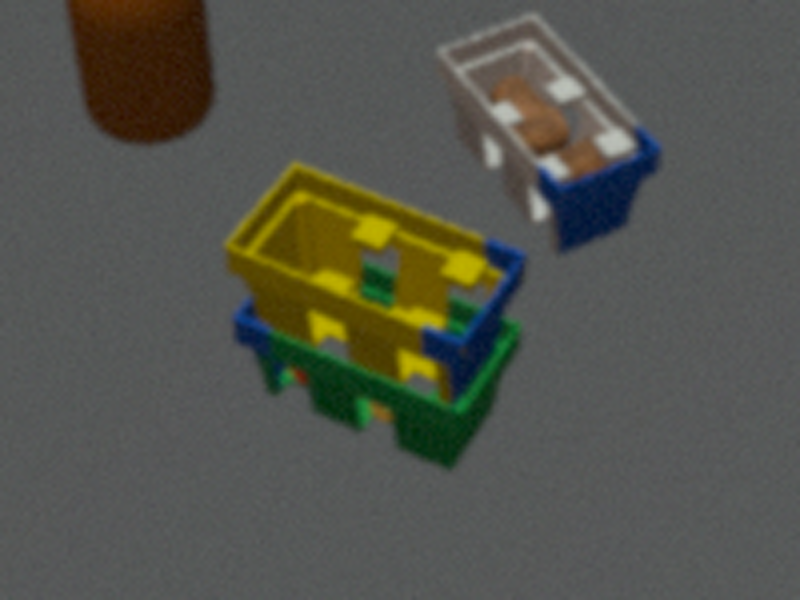

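The crop shows the yellow tote (rim around (375,255)) level and square on the green tote's ledges. Their blue ends are opposite: yellow's at (475,310), green's at (255,330). The white tote is undisturbed.

```bash
python3 -c "
from cell import *
print(sign_off())"
```

```text
the job is handed in; nothing more can be done
None
```

The yellow tote now stands level and square on the green tote's ledges with their blue ends opposite; it was set down gently and let go, the green and white totes stayed where they were, and the job was handed in at about 15 s.

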